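Shut off the press air through the guard window, then close the hood

ROBOT

A 6-joint arm with a two-finger parallel gripper is mounted at the origin on the work surface. World frame = base frame: x ahead of the robot, y to its left, z up, the work surface at z = 0. Lengths are in mm, angles in rad, forces in N, time in s.
With the tool pointing down it reaches from about 400 to 925 mm from the base axis. Payload 12.5 kg.
Tool frame: the origin (TCP) lies at the very end of the fingers, on their centre line; the grasp point (between the pads) lies 19 mm behind it; z points along the fingers, y is the line along which they close (so a half turn about z gives the same grasp; the last joint's range is limited). The gripper opens to 95 mm and grips with 3 to 60 N. Pads are 20 mm wide; open, the fingers measure 119 mm over their backs; the gripper's body (75 mm by 180 mm) begins 59 mm behind the grasp point.
Start: joints at [1.097, 0.491, 1.559, -0, 1.092, -0.106], TCP at [224.712, 583.225, 214.661] pointing down, gripper open.
Joint ranges: [-3.1, 3.1], [-0.84, 2.19], [0.05, 2.79], [-1.13, 4.28], [0.06, 2.93], [-2.69, 2.69]. Speed limits (rad/s): [2.22, 2.22, 2.79, 3.14, 3.14, 3.14].

INTERFACE

Orientations are given as [roll, pitch, yaw] about the fixed x, y, z axes, in that order (R = Rz(yaw) Ry(pitch) Rx(roll)).
In Python, from cell import * gives the robot as it stands.
- The arm moves only by the tool step_arm, never from a script. Its argument "plan" is a list of rows, each an object of numbers: "x", "y", "z": the shift along the tool's x, y, z in units of 25 mm (1.0 is 25 mm); "rx", "ry", "rz": the turn, a rotation vector about the tool's x, y, z in units of 0.1 rad (1.0 is 0.1 rad). In form: [{"x": .., "y": .., "z": .., "rx": .., "ry": .., "rz": ..}, ...]. A call has exactly 10 rows; each row shifts and turns the commanded pose from where the row before left it, along the tool's axes as they then stand; what a row does not reach is not made up. A row lasts 1/12 s, in which the tool goes at most 41.7 mm and 7.16 degrees, less where a joint would pass 70% of its speed; a pose out of reach is approached as far as the arm can. A call with a number of a shift or a turn outside -1 to 1 is refused whole. A call with a gripper value outside its range is refused whole. "jaw" is the closure, from -1 (fully open) to 1 (shut), so that 0 is half open, set as the call begins (left out, the last holds). The fingers move at their own pace and stop on an object; the grip force is fixed at half the most. Time passes only in rows, so rows that do not move let the fingers close, or fill a call up. It gives the time, the measured TCP pose, the force, the opening and the grip force at its end, in the units of the state.
- state(): the state, without advancing time (a new reading comes with each control period).
- read_camera(name): name is "side" or "top" or "wrist"; returns a dict with "image" (384x512x3 uint8, red, green, blue), "depth" (384x512 float32, mm along the optical axis (not along the pixel's ray), 0 where there is no reading), "vfov" (degrees; the focal length in pixels is half the picture's height over the tangent of half this angle, whatever the lens; pixels are square), "cx", "cy" (the principal point, pixels), "R" (3x3) and "t" (3): a world point X has camera coordinates R X + t. Camera axes: x right, y down, z forward; pixel columns grow to the right and rows downward; lengths in mm; the calibration is good to about 2 mm. The wrist camera is an equidistant fisheye: a pixel r from the principal point sees the ray r / f radians off the axis. A picture is of the moment at which its call begins.
- job_done(): hands the job in; it is judged then, once.
The state is a dict: "t": time; "joints": joint angles; "qvel": joint speeds; "tau": joint torques, N m; "eef_pos": TCP position; "tcp_rot": TCP orientation; "ft_force": force on the tool from outside, world axes, zero at the start; "moment": the same for the moment, N m; "opening": opening from 0.0 (shut) to 1.0 (fully open); "grip_force": force on a finger pad.
Only numpy, scipy, OpenCV 4.12 (cv2) and the standard library are available. Lean on these libraries where they do the work, as an engineer would, in place of code of your own. Each camera call takes 0.05 s, during which the arm holds its last target. There are 200 camera calls.

TASK

Shut off the press's air: reach down through the window of the blue guard and press the flat-paddle lever right down to its stop, leaving the ball-ended lever beside it alone. Then draw back out and push the sliding hood fully across until it covers the window. Only press and push: pick nothing up, never touch the guard itself (deck, window edges, runners, bars), leave the loose things around it where they are, and finish clear of everything.

Things in the scene. Friction and masses are not known exactly. Their poses are not given: they have to be found in the camera images.
- guard: Fixed blue steel guard, 170 (x) by 435 mm (y), 110 mm high; not to be touched. Origin on the bench under the window's centre; z up, y along its long side; turned up to 0.3 rad. Flat 4 mm deck on top, x -85 to +85, y -165 to +270 mm. Wire bars below it around the levers, grey cabinet below at y +85 to +265. Runners 6 mm wide and high on the deck at x -79 and +79, y -78 to +263 mm
- paddle_top (a point): Centre of the upper face of the paddle, the black flat rectangular end (34 mm along guard x, 40 along guard y, 8 thick) of the lever to press. Raised, it is 15 mm below the deck's top (95 mm above the bench), at guard x -12 mm and y +30 or -30 (the levers may be swapped), open from above. Moves with the lever
- paddle (a joint): Angle of the paddle lever, rad: 0 level (up), 0.28 down at its stop; starts at 0 to 0.05. Hinged about guard y, 80 mm from the paddle's centre towards guard +x, 6 mm below the paddle's upper face; the centre sinks 22 mm in all. 4 to 6 N on the paddle moves it; friction keeps it where it is left
- ball_top (a point): Top of the black ball (22 mm across) on the end of the other lever, to be left alone; 60 mm beside the paddle at the same height
- ball (a joint): Angle of the ball-ended lever in rad: 0 up, 0.28 down; starts at 0 and must stay there
- hood_face (a point): Centre of the hood's end face to be pushed: upright, 144 mm wide, 26 high, looking to guard +y (away from the window), centre 125 mm above the bench. The hood is a closed bare-metal box, 144 mm along guard x, 150 along guard y, 26 high, riding 2 mm above the deck; its middle is 75 mm from this point towards guard -y. Moves with the hood
- hood (a joint): Travel of the hood in m towards guard -y: 0 is parked beside the window (face at guard y +255 mm), 0.18 is against its stop, covering the window (face at guard y +75 mm); starts at 0 to 0.02. It needs 2 to 4 N and stays where it is left
- bearing: Bystander: steel ring 42 mm across, 12 mm high, lying on the guard's deck beside the window near guard y -130 mm; origin under its centre
- wrench: Bystander: steel wrench 180 mm long lying on the bench beyond the guard's +y end
- screwdriver: Bystander: screwdriver 200 mm long with a black handle lying on the bench behind the guard
- carton: Bystander: cardboard box 90 x 120 x 70 mm high behind the guard; origin under its centre
- grease: Bystander: white jar 64 mm across, 85 mm high with a black cap, behind the guard; origin under its centre
- disc: Bystander: dark steel clutch ring 130 mm across, 18 mm high, lying on the bench beyond the guard's -y end; origin under its centre
- socket: Bystander: steel cylinder 28 mm across and 50 mm high standing on the bench just beyond the guard's -y end; origin under its centre
- window (a point): Centre of the window at the level of the deck's top, 110 mm above the bench, straight above the guard's origin. The window is a cutout in the deck, 110 mm along guard x by 130 mm along guard y; both levers lie under it

How it is judged:
By the outcome, as a careful person would: the job done as asked, in the order asked, and still so for the second after the job is handed in, with the robot touching nothing.
It also fails if it takes over 51 s, if anything falls off the work surface, if the arm or the gripper's body presses on something with over 40 N, if the wrist force passes 120 N, or if a joint passes its speed limit or range.

## Working session

There is one attempt and no reset: what is moved stays moved. The work goes in short steps, Python scripts to look and compute and a tool call to move; the robot and the scene stay as the last step left them, time stands still between calls to the robot, and variables do not carry over. Pictures are saved under pics/ and viewed, at most 10 in all, crops included, and the job is handed in when it is done.

Besides the shell and the picture viewer there is one more tool, called after ">>>" as a command line: name --argument value ..., lists and objects as JSON in quotes. step_arm: Moves the arm, as the interface text tells. Shifts and turns lie within -1 to 1; 1 stands for 25 mm of shift or 0.1 rad of turn. Its arguments: {"type":"object","properties":{"plan":{"type":"array","items":{"type":"object","properties":{"x":{"type":"number"},"y":{"type":"number"},"z":{"type":"number"},"rx":{"type":"number"},"ry":{"type":"number"},"rz":{"type":"number"}}}},"jaw":{"type":"number"}},"required":["plan"]}

```bash
mkdir -p pics; ls
python3 - <<'E'
from cell import *
import cv2,numpy as np
for n in("top","side"):
    c=read_camera(n); np.savez(f"pics/{n}.npz",**c); cv2.imwrite(f"pics/{n}.png",c["image"][:,:,::-1])
    print(n,c["vfov"],c["cx"],c["cy"],c["R"],c["t"])
print(state())
E
```

```text
pics
top 42.9796059623282 247.71803649818085 198.9556332386264 [[ 5.98605860e-04 -9.99747524e-01  2.24617294e-02]
 [-9.87520083e-01 -4.12853005e-03 -1.57439008e-01]
 [ 1.57491992e-01 -2.20871649e-02 -9.87273229e-01]] [ -79.2176435   616.59304958 1509.71895461]
side 43.75084677920526 259.0635816929898 189.6708645361752 [[ 0.90357657 -0.42842357 -0.00161906]
 [-0.2339762  -0.49030008 -0.83955999]
 [ 0.35889346  0.75898556 -0.54326458]] [-573.56734406  212.44968358 1047.93992729]
{'t': 0.1, 'joints': array([ 1.09741697e+00,  4.91479697e-01,  1.55937432e+00, -1.17455359e-05,
        1.09168846e+00, -1.05602955e-01]), 'qvel': array([ 0.00136682,  0.00021814, -0.00282281,  0.00097423, -0.00129925,
        0.00058014]), 'tau': array([ 2.39007240e-03, -6.13624048e+01, -2.58605593e+01,  6.94062584e-02,
        4.70382068e-02, -4.75862123e-05]), 'eef_pos': array([224.60246641, 583.02847924, 214.1372351 ]), 'tcp_rot': array([-3.14064703e+00, -8.97577331e-05,  2.77382163e+00]), 'ft_force': array([-0.94016391,  0.11677917,  0.0213978 ]), 'moment': array([ 0.00199462, -0.08311243,  0.03225012]), 'grip_force': 0.0, 'opening': 0.9967604061952766}
```

View pics/top.png

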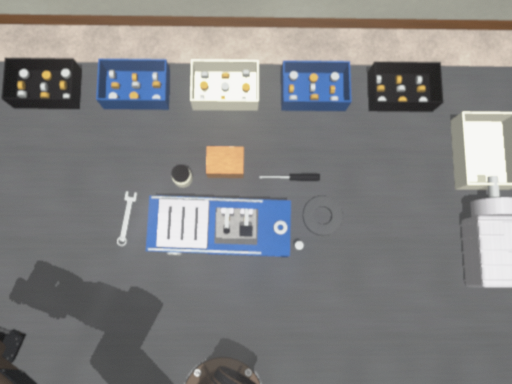

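View pics/side.png

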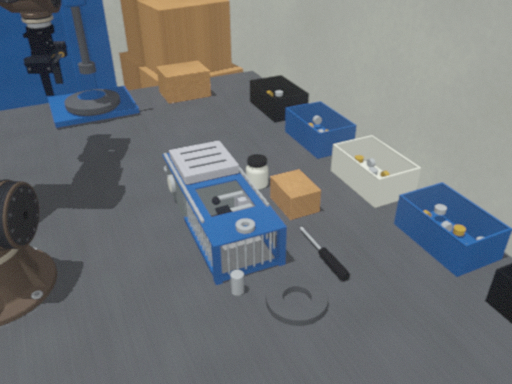

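```bash
cat > h.py <<'E'
import numpy as np,cv2
def load(n): return dict(np.load(f"pics/{n}.npz"))
def ray(c,u,v):
    f=192/np.tan(np.radians(c["vfov"])/2)
    R,t=c["R"],c["t"]
    d=R.T@np.array([(u-c["cx"])/f,(v-c["cy"])/f,1]); return -R.T@t,d
def atz(c,u,v,z):
    o,d=ray(c,u,v); return o+d*(z-o[2])/d[2]
def tri(a,b):
    (o1,d1),(o2,d2)=a,b
    s=np.linalg.lstsq(np.c_[d1,-d2],o2-o1,rcond=None)[0]
    p,q=o1+s[0]*d1,o2+s[1]*d2; return (p+q)/2,np.linalg.norm(p-q)
def cloud(c):
    v,u=np.mgrid[:384,:512]; f=192/np.tan(np.radians(c["vfov"])/2); z=c["depth"]
    P=np.stack([(u-c["cx"])/f*z,(v-c["cy"])/f*z,z],-1)
    return (P-c["t"])@c["R"]
E
python3 - <<'E'
from h import *
a=load("top")["image"][185:265,140:300,::-1]; b=load("side")["image"][135:280,155:300,::-1]
a=cv2.resize(a,None,fx=5,fy=5,interpolation=3)
b=cv2.resize(b,None,fx=4,fy=4,interpolation=3)
cv2.imwrite("pics/a.png",a);cv2.imwrite("pics/b.png",b)
c=load("top");P=cloud(c);im=c["image"].astype(int)
m=(P[...,2]>100)&(P[...,2]<118)&(im[...,2]>im[...,0]+60); m[:185]=0;m[265:]=0;m[:,:140]=0;m[:,300:]=0
print(m.sum(),np.median(P[m],0))
print(cv2.minAreaRect(P[m][:,:2].astype(np.float32)), cv2.boxPoints(cv2.minAreaRect(P[m][:,:2].astype(np.float32))))
h=(P[...,2]>130)&(P[...,2]<148);h[:185]=0;h[265:]=0;h[:,:140]=0;h[:,300:]=0
print(h.sum(),np.median(P[h],0),cv2.minAreaRect(P[h][:,:2].astype(np.float32)))
E
```

```text
2900 [ 523.62357887 -114.17221526  110.16078455]
((527.215087890625, 12.0438232421875), (434.91827392578125, 169.2018280029297), 88.1344985961914) [[ 435.57996 -202.54602]
 [ 604.69214 -208.05411]
 [ 618.8502   226.63367]
 [ 449.73804  232.14175]]
2400 [529.45603849 119.61527989 138.29587588] ((528.2871704101562, 16.985946655273438), (356.6534423828125, 144.90147399902344), 88.17668914794922)
```

View pics/a.png

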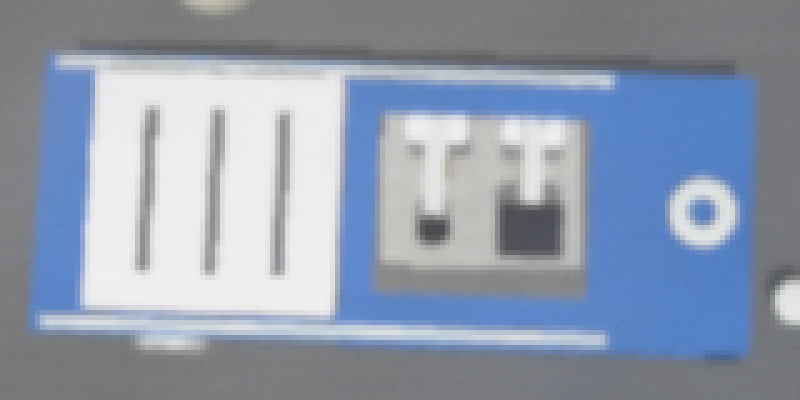

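View pics/b.png

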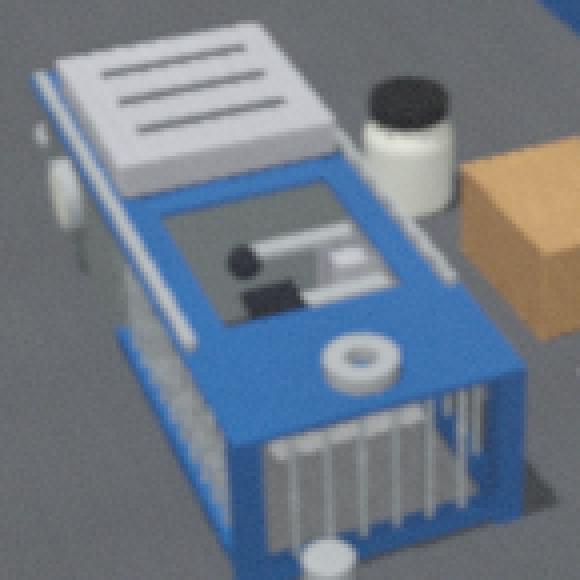

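Run:
```python
from h import *
t,s=load("top"),load("side")
T=lambda x,y:ray(t,140+(x+.5)/5-.5,185+(y+.5)/5-.5)
S=lambda x,y:ray(s,155+(x+.5)/4-.5,135+(y+.5)/4-.5)
for n,a,b in [("paddle",(531,228),(272,297)),("ball",(433,230),(243,260)),("ring",(702,212),(361,357)),("hood far+y corner",(97,70),(262,25)),("win +x-y",(590,120),(400,284)),("win -x+y",(378,295-30),(163,214)),("hood -y+x",(347,75),(337,130))]:
    print(n,*[np.round(q,1) for q in tri(T(*a),S(*b))])
g=np.array([525.5,-40.4]);yw=-.0326
R=np.array([[np.cos(yw),-np.sin(yw)],[np.sin(yw),np.cos(yw)]])
for p in [(-12,-30),(-12,30),(0,-130),(72,255),(72,105),(0,300),(0,87)]: print(p,np.round(g+R@p,1))
```

```text
paddle [509.6 -70.1  98.7] 4.9
ball [511.4 -10.5  87.6] 0.6
ring [ 519.2 -173.7  121.6] 1.2
hood far+y corner [604.  190.8 135.5] 2.0
win +x-y [ 575.4 -106.   110.8] 3.9
win -x+y [480.8  23.8 111.1] 14.9
hood -y+x [599.6  41.7 130.7] 3.7
(-12, -30) [512.5 -70. ]
(-12, 30) [514.5 -10. ]
(0, -130) [ 521.3 -170.3]
(72, 255) [605.8 212.1]
(72, 105) [600.9  62.2]
(0, 300) [535.3 259.4]
(0, 87) [528.3  46.6]
```

>>> step_arm --plan '[{"rz": -0.5}, {"rz": -0.5}, {"rz": -0.5}, {"rz": -0.5}, {"rz": -0.5}, {"rz": -0.45}, {"rz": -0.4}, {}, {}, {}]' --jaw 1

```text
schema error: expected keys x, y, z, rx, ry, rz
```

>>> step_arm --plan '[{"x": 0, "y": 0, "z": 0, "rx": 0, "ry": 0, "rz": -0.5}, {"x": 0, "y": 0, "z": 0, "rx": 0, "ry": 0, "rz": -0.5}, {"x": 0, "y": 0, "z": 0, "rx": 0, "ry": 0, "rz": -0.5}, {"x": 0, "y": 0, "z": 0, "rx": 0, "ry": 0, "rz": -0.5}, {"x": 0, "y": 0, "z": 0, "rx": 0, "ry": 0, "rz": -0.5}, {"x": 0, "y": 0, "z": 0, "rx": 0, "ry": 0, "rz": -0.45}, {"x": 0, "y": 0, "z": 0, "rx": 0, "ry": 0, "rz": -0.4}, {"x": 0, "y": -0.3, "z": 0, "rx": 0, "ry": 0, "rz": 0}, {"x": -0.3, "y": -0.6, "z": 0, "rx": 0, "ry": 0, "rz": 0}, {"x": -0.4, "y": -0.8, "z": 0, "rx": 0, "ry": 0, "rz": 0}]' --jaw 1

```text
t: 0.93
eef_pos: [240.3, 539.7, 214.1]
tcp_rot: [-3.141, -0.0, 3.109]
ft_force: [0.3, -0.0, -0.2]
opening: 0.354
grip_force: 0.0
```

>>> step_arm --plan '[{"x": -0.4, "y": -0.9, "z": 0, "rx": 0, "ry": 0, "rz": 0}, {"x": -0.4, "y": -0.9, "z": 0, "rx": 0, "ry": 0, "rz": 0}, {"x": -0.4, "y": -0.9, "z": 0, "rx": 0, "ry": 0, "rz": 0}, {"x": -0.4, "y": -0.9, "z": 0, "rx": 0, "ry": 0, "rz": 0}, {"x": -0.4, "y": -0.9, "z": 0, "rx": 0, "ry": 0, "rz": 0}, {"x": -0.4, "y": -0.9, "z": 0, "rx": 0, "ry": 0, "rz": 0}, {"x": -0.4, "y": -0.9, "z": 0, "rx": 0, "ry": 0, "rz": 0}, {"x": -0.4, "y": -0.9, "z": 0, "rx": 0, "ry": 0, "rz": 0}, {"x": -0.4, "y": -0.9, "z": 0, "rx": 0, "ry": 0, "rz": 0}, {"x": -0.4, "y": -0.9, "z": 0, "rx": 0, "ry": 0, "rz": 0}]'

```text
t: 1.77
eef_pos: [333.2, 310.5, 214.6]
tcp_rot: [-3.142, -0.0, 3.107]
ft_force: [0.7, 0.8, 0.4]
opening: 0.004
grip_force: 0.0
```

>>> step_arm --plan '[{"x": -0.5, "y": -0.9, "z": 0, "rx": 0, "ry": 0, "rz": 0}, {"x": -0.5, "y": -0.9, "z": 0, "rx": 0, "ry": 0, "rz": 0}, {"x": -0.5, "y": -0.9, "z": 0, "rx": 0, "ry": 0, "rz": 0}, {"x": -0.5, "y": -0.9, "z": 0, "rx": 0, "ry": 0, "rz": 0}, {"x": -0.5, "y": -0.9, "z": 0, "rx": 0, "ry": 0, "rz": 0}, {"x": -0.5, "y": -0.9, "z": 0, "rx": 0, "ry": 0, "rz": 0}, {"x": -0.5, "y": -0.9, "z": 0, "rx": 0, "ry": 0, "rz": 0}, {"x": -0.5, "y": -0.9, "z": 0, "rx": 0, "ry": 0, "rz": 0}, {"x": -0.5, "y": -0.9, "z": 0, "rx": 0, "ry": 0, "rz": 0}, {"x": -0.5, "y": -0.9, "z": 0, "rx": 0, "ry": 0, "rz": 0}]'

```text
t: 2.6
eef_pos: [450.7, 81.6, 214.6]
tcp_rot: [3.142, -0.0, 3.107]
ft_force: [0.8, 0.6, -0.8]
opening: 0.004
grip_force: 0.0
```

>>> step_arm --plan '[{"x": -0.33, "y": -0.75, "z": 0, "rx": 0, "ry": 0, "rz": 0}, {"x": -0.33, "y": -0.75, "z": 0, "rx": 0, "ry": 0, "rz": 0}, {"x": -0.33, "y": -0.75, "z": 0, "rx": 0, "ry": 0, "rz": 0}, {"x": -0.33, "y": -0.75, "z": 0, "rx": 0, "ry": 0, "rz": 0}, {"x": -0.33, "y": -0.75, "z": 0, "rx": 0, "ry": 0, "rz": 0}, {"x": -0.33, "y": -0.75, "z": 0, "rx": 0, "ry": 0, "rz": 0}, {"x": -0.33, "y": -0.75, "z": 0, "rx": 0, "ry": 0, "rz": 0}, {"x": -0.33, "y": -0.75, "z": 0, "rx": 0, "ry": 0, "rz": 0}, {"x": 0, "y": 0, "z": 0.4, "rx": 0, "ry": 0, "rz": 0}, {"x": 0, "y": 0, "z": 0.4, "rx": 0, "ry": 0, "rz": 0}]'

```text
t: 3.43
eef_pos: [511.6, -69.6, 194.0]
tcp_rot: [3.142, 0.0, 3.106]
ft_force: [1.1, 0.8, -0.4]
opening: 0.002
grip_force: 0.0
```

Run:
```python
from cell import *
import cv2,numpy as np
for n in("wrist","top"):
    c=read_camera(n); np.savez(f"pics/{n}2.npz",**c); 
    if n=="wrist": cv2.imwrite(f"pics/w2.png",c["image"][:,:,::-1]); print(c["vfov"],c["cx"],c["cy"],c["R"],c["t"])
s=state();print(s["eef_pos"],s["tcp_rot"],s["ft_force"])
```

```text
65.70646984690485 248.3626601010938 187.27116842452662 [[ 3.59949780e-02  9.99351896e-01 -3.85867542e-04]
 [ 9.64193466e-01 -3.46271086e-02  2.62929503e-01]
 [ 2.62745736e-01 -9.83619264e-03 -9.64814971e-01]] [  51.66325907 -520.11239908  235.73452967]
[510.47857802 -68.34403016 192.74582169] [ 3.14055638 -0.0035017   3.10800996] [-0.34985283 -0.2778048  -0.88278101]
```

View pics/w2.png

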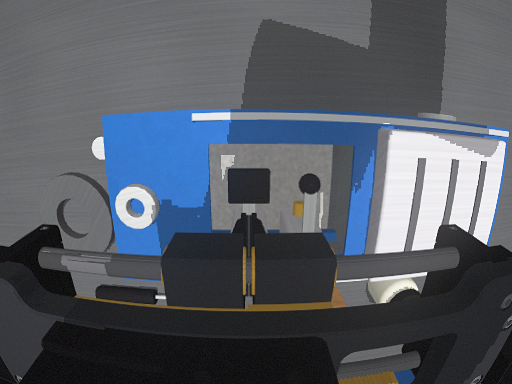

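Run:
```python
from h import *
c=load("wrist2");f=192/np.tan(np.radians(c["vfov"])/2);R,t=c["R"],c["t"]
def w(u,v,z):
    x,y=u-c["cx"],v-c["cy"];r=np.hypot(x,y);th=r/f
    d=R.T@np.array([x/r*np.sin(th),y/r*np.sin(th),np.cos(th)]);o=-R.T@t
    return np.round(o+d*(z-o[2])/d[2],1)
for p in[(228,168),(270,168),(270,204),(228,204)]:print(p,w(*p,95))
print("ball",w(310,184,84)); print("win corners",w(209,144,110),w(353,144,110))
print("hood near corner",w(381,128,138))
```

```text
(228, 168) [491.9 -88.2  95. ]
(270, 168) [493.3 -49.4  95. ]
(270, 204) [528.3 -50.   95. ]
(228, 204) [526.9 -90.1  95. ]
ball [512.8  -9.2  84. ]
win corners [ 467.  -102.5  110. ] [470.2  25.  110. ]
hood near corner [453.4  39.5 138. ]
```

>>> step_arm --plan '[{"x": 0, "y": 0, "z": 0.4, "rx": 0, "ry": 0, "rz": 0}, {"x": 0, "y": 0, "z": 0.4, "rx": 0, "ry": 0, "rz": 0}, {"x": 0, "y": 0, "z": 0.4, "rx": 0, "ry": 0, "rz": 0}, {"x": 0, "y": 0, "z": 0.4, "rx": 0, "ry": 0, "rz": 0}, {"x": 0, "y": 0, "z": 0.4, "rx": 0, "ry": 0, "rz": 0}, {"x": 0, "y": 0, "z": 0.4, "rx": 0, "ry": 0, "rz": 0}, {"x": 0, "y": 0, "z": 0.4, "rx": 0, "ry": 0, "rz": 0}, {"x": 0, "y": 0, "z": 0.4, "rx": 0, "ry": 0, "rz": 0}, {"x": 0, "y": 0, "z": 0.4, "rx": 0, "ry": 0, "rz": 0}, {"x": 0, "y": 0, "z": 0, "rx": 0, "ry": 0, "rz": 0}]'

```text
t: 4.37
eef_pos: [511.2, -68.9, 102.6]
tcp_rot: [3.141, -0.003, 3.109]
ft_force: [-0.8, -0.5, 0.1]
opening: 0.001
grip_force: 0.0
```

>>> step_arm --plan '[{"x": 0, "y": 0, "z": 0.1, "rx": 0, "ry": 0, "rz": 0}, {"x": 0, "y": 0, "z": 0.1, "rx": 0, "ry": 0, "rz": 0}, {"x": 0, "y": 0, "z": 0.1, "rx": 0, "ry": 0, "rz": 0}, {"x": 0, "y": 0, "z": 0.1, "rx": 0, "ry": 0, "rz": 0}, {"x": 0, "y": 0, "z": 0.1, "rx": 0, "ry": 0, "rz": 0}, {"x": 0, "y": 0, "z": 0.1, "rx": 0, "ry": 0, "rz": 0}, {"x": 0, "y": 0, "z": 0.1, "rx": 0, "ry": 0, "rz": 0}, {"x": 0, "y": 0, "z": 0.1, "rx": 0, "ry": 0, "rz": 0}, {"x": 0, "y": 0, "z": 0, "rx": 0, "ry": 0, "rz": 0}, {"x": 0, "y": 0, "z": 0, "rx": 0, "ry": 0, "rz": 0}]'

```text
t: 5.2
eef_pos: [512.1, -69.0, 84.7]
tcp_rot: [3.142, 0.0, 3.109]
ft_force: [0.0, 0.2, 0.9]
opening: 0.007
grip_force: 0.6
```

>>> step_arm --plan '[{"x": 0, "y": 0, "z": 0.08, "rx": 0, "ry": 0, "rz": 0}, {"x": 0, "y": 0, "z": 0.08, "rx": 0, "ry": 0, "rz": 0}, {"x": 0, "y": 0, "z": 0.08, "rx": 0, "ry": 0, "rz": 0}, {"x": 0, "y": 0, "z": 0.08, "rx": 0, "ry": 0, "rz": 0}, {"x": 0, "y": 0, "z": 0, "rx": 0, "ry": 0, "rz": 0}, {"x": 0, "y": 0, "z": 0, "rx": 0, "ry": 0, "rz": 0}, {"x": 0, "y": 0, "z": 0, "rx": 0, "ry": 0, "rz": 0}, {"x": 0, "y": 0, "z": 0, "rx": 0, "ry": 0, "rz": 0}, {"x": 0, "y": 0, "z": 0, "rx": 0, "ry": 0, "rz": 0}, {"x": 0, "y": 0, "z": 0, "rx": 0, "ry": 0, "rz": 0}]'

```text
t: 6.03
eef_pos: [512.0, -69.0, 76.6]
tcp_rot: [3.142, 0.0, 3.109]
ft_force: [0.7, -0.3, 1.8]
opening: 0.005
grip_force: 1.1
```

>>> step_arm --plan '[{"x": 0, "y": 0, "z": 0.04, "rx": 0, "ry": 0, "rz": 0}, {"x": 0, "y": 0, "z": 0.04, "rx": 0, "ry": 0, "rz": 0}, {"x": 0, "y": 0, "z": 0, "rx": 0, "ry": 0, "rz": 0}, {"x": 0, "y": 0, "z": 0, "rx": 0, "ry": 0, "rz": 0}, {"x": 0, "y": 0, "z": 0, "rx": 0, "ry": 0, "rz": 0}, {"x": 0, "y": 0, "z": 0, "rx": 0, "ry": 0, "rz": 0}, {"x": 0, "y": 0, "z": 0, "rx": 0, "ry": 0, "rz": 0}, {"x": 0, "y": 0, "z": 0, "rx": 0, "ry": 0, "rz": 0}, {"x": 0, "y": 0, "z": 0, "rx": 0, "ry": 0, "rz": 0}, {"x": 0, "y": 0, "z": 0, "rx": 0, "ry": 0, "rz": 0}]'

```text
t: 6.87
eef_pos: [512.3, -69.1, 75.2]
tcp_rot: [-3.141, 0.001, 3.109]
ft_force: [-1.5, 0.9, 11.7]
opening: 0.006
grip_force: 5.4
```

>>> step_arm --plan '[{"x": 0, "y": 0, "z": 0.03, "rx": 0, "ry": 0, "rz": 0}, {"x": 0, "y": 0, "z": 0, "rx": 0, "ry": 0, "rz": 0}, {"x": 0, "y": 0, "z": 0, "rx": 0, "ry": 0, "rz": 0}, {"x": 0, "y": 0, "z": 0, "rx": 0, "ry": 0, "rz": 0}, {"x": 0, "y": 0, "z": 0, "rx": 0, "ry": 0, "rz": 0}, {"x": 0, "y": 0, "z": 0, "rx": 0, "ry": 0, "rz": 0}, {"x": 0, "y": 0, "z": 0, "rx": 0, "ry": 0, "rz": 0}, {"x": 0, "y": 0, "z": 0, "rx": 0, "ry": 0, "rz": 0}, {"x": 0, "y": 0, "z": 0, "rx": 0, "ry": 0, "rz": 0}, {"x": 0, "y": 0, "z": 0, "rx": 0, "ry": 0, "rz": 0}]'

```text
t: 7.7
eef_pos: [512.4, -69.1, 74.9]
tcp_rot: [-3.141, 0.002, 3.109]
ft_force: [-2.5, 0.4, 17.5]
opening: 0.008
grip_force: 8.7
```

Firm stop (force rises, height matches the 75 mm predicted). Withdraw and go beyond the hood.

>>> step_arm --plan '[{"x": 0, "y": 0, "z": -0.3, "rx": 0, "ry": 0, "rz": 0}, {"x": 0, "y": 0, "z": -0.5, "rx": 0, "ry": 0, "rz": 0}, {"x": 0, "y": 0, "z": -0.6, "rx": 0, "ry": 0, "rz": 0}, {"x": 0, "y": 0, "z": -0.6, "rx": 0, "ry": 0, "rz": 0}, {"x": 0, "y": 0, "z": -0.6, "rx": 0, "ry": 0, "rz": 0}, {"x": 0, "y": 0, "z": -0.6, "rx": 0, "ry": 0, "rz": 0}, {"x": 0, "y": 0, "z": -0.6, "rx": 0, "ry": 0, "rz": 0}, {"x": 0, "y": 0, "z": -0.6, "rx": 0, "ry": 0, "rz": 0}, {"x": 0, "y": 0, "z": -0.5, "rx": 0, "ry": 0, "rz": 0}, {"x": 0, "y": 0, "z": 0, "rx": 0, "ry": 0, "rz": 0}]'

```text
t: 8.53
eef_pos: [512.4, -69.1, 198.2]
tcp_rot: [-3.141, 0.002, 3.109]
ft_force: [1.2, 0.3, 0.2]
opening: 0.002
grip_force: 0.0
```

Run:
```python
from cell import *
import cv2,numpy as np
c=read_camera("wrist"); np.savez("pics/wrist3.npz",**c); s=read_camera("side")
a=cv2.resize(c["image"][100:260,80:360,::-1],None,fx=2,fy=2);b=cv2.resize(s["image"][165:245,180:280,::-1],None,fx=2.5,fy=2.5)
o=np.zeros((520,560,3),np.uint8);o[:320]=a;o[320:,:250]=b
cv2.imwrite("pics/w3.png",o)
s=state();print(s["eef_pos"],s["tcp_rot"])
```

```text
[511.66151275 -68.97055895 196.03412139] [ 3.14144510e+00 -2.79751048e-04  3.10880085e+00]
```

View pics/w3.png

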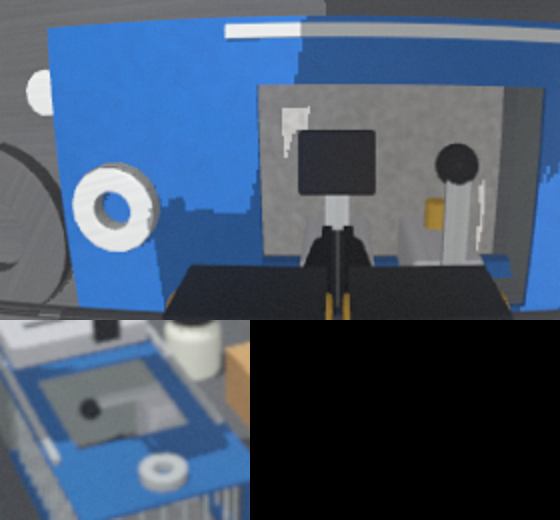

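>>> step_arm --plan '[{"x": 0, "y": 0.5, "z": 0, "rx": 0, "ry": 0, "rz": 0}, {"x": 0, "y": 0.9, "z": 0, "rx": 0, "ry": 0, "rz": 0}, {"x": 0, "y": 0.9, "z": 0, "rx": 0, "ry": 0, "rz": 0}, {"x": 0, "y": 0.9, "z": 0, "rx": 0, "ry": 0, "rz": 0}, {"x": 0, "y": 0.9, "z": 0, "rx": 0, "ry": 0, "rz": 0}, {"x": -0.1, "y": 0.9, "z": 0, "rx": 0, "ry": 0, "rz": 0}, {"x": -0.1, "y": 0.9, "z": 0, "rx": 0, "ry": 0, "rz": 0}, {"x": -0.1, "y": 0.9, "z": 0, "rx": 0, "ry": 0, "rz": 0}, {"x": -0.1, "y": 0.9, "z": 0, "rx": 0, "ry": 0, "rz": 0}, {"x": -0.1, "y": 0.9, "z": 0, "rx": 0, "ry": 0, "rz": 0}]'

```text
t: 9.47
eef_pos: [530.8, 147.3, 195.2]
tcp_rot: [-3.141, -0.002, 3.109]
ft_force: [0.3, -0.6, 0.4]
opening: 0.005
grip_force: 0.0
```

>>> step_arm --plan '[{"x": 0, "y": 0.9, "z": 0, "rx": 0, "ry": 0, "rz": 0}, {"x": 0, "y": 0.9, "z": 0, "rx": 0, "ry": 0, "rz": 0}, {"x": 0, "y": 0.9, "z": 0, "rx": 0, "ry": 0, "rz": 0}, {"x": 0, "y": 0.8, "z": 0, "rx": 0, "ry": 0, "rz": 0}, {"x": 0, "y": 0.5, "z": 0, "rx": 0, "ry": 0, "rz": 0}, {"x": 0, "y": 0, "z": 0, "rx": 0, "ry": 0, "rz": 0}, {"x": 0, "y": 0, "z": 0, "rx": 0, "ry": 0, "rz": 0}, {"x": 0, "y": 0, "z": 0, "rx": 0, "ry": 0, "rz": 0}, {"x": 0, "y": 0, "z": 0, "rx": 0, "ry": 0, "rz": 0}, {"x": 0, "y": 0, "z": 0, "rx": 0, "ry": 0, "rz": 0}]'

```text
t: 10.3
eef_pos: [534.9, 244.5, 196.4]
tcp_rot: [-3.142, -0.0, 3.108]
ft_force: [0.9, 0.7, -1.1]
opening: 0.009
grip_force: 0.0
```

Run:
```python
from cell import *
from h import *
s=state();print(s["eef_pos"],s["tcp_rot"])
c=read_camera("side");P=cloud(c)
g=np.array([525.5,-40.4]);yw=-.0326
R=np.array([[np.cos(yw),-np.sin(yw)],[np.sin(yw),np.cos(yw)]])
G=(P[...,:2]-g)@R
m=(abs(G[...,0])<60)&(P[...,2]>132)&(P[...,2]<144)&(G[...,1]>0)&(G[...,1]<262)
print(np.percentile(G[m],[1,99],axis=0),np.median(P[m][:,2]))
```

```text
[534.87552377 244.52079281 196.42436519] [-3.14154100e+00 -3.74463297e-05  3.10770847e+00]
[[-58.65281299  84.05260682]
 [ 58.53018006 231.16824116]] 138.99101415498504
```

>>> step_arm --plan '[{"x": 0, "y": 0, "z": 0.3, "rx": 0, "ry": 0, "rz": 0}, {"x": 0, "y": 0, "z": 0.4, "rx": 0, "ry": 0, "rz": 0}, {"x": 0, "y": 0, "z": 0.5, "rx": 0, "ry": 0, "rz": 0}, {"x": 0, "y": 0, "z": 0.5, "rx": 0, "ry": 0, "rz": 0}, {"x": 0, "y": 0, "z": 0.5, "rx": 0, "ry": 0, "rz": 0}, {"x": 0, "y": 0, "z": 0.4, "rx": 0, "ry": 0, "rz": 0}, {"x": 0, "y": 0, "z": 0.3, "rx": 0, "ry": 0, "rz": 0}, {"x": 0, "y": 0, "z": 0, "rx": 0, "ry": 0, "rz": 0}, {"x": 0, "y": 0, "z": 0, "rx": 0, "ry": 0, "rz": 0}, {"x": 0, "y": 0, "z": 0, "rx": 0, "ry": 0, "rz": 0}]'

```text
t: 11.18
eef_pos: [535.1, 245.4, 124.3]
tcp_rot: [3.141, 0.001, 3.109]
ft_force: [0.8, -0.4, -0.8]
opening: 0.006
grip_force: 0.0
```

>>> step_arm --plan '[{"x": 0, "y": -0.4, "z": 0, "rx": 0, "ry": 0, "rz": 0}, {"x": 0, "y": -0.4, "z": 0, "rx": 0, "ry": 0, "rz": 0}, {"x": 0, "y": -0.2, "z": 0, "rx": 0, "ry": 0, "rz": 0}, {"x": 0, "y": -0.2, "z": 0, "rx": 0, "ry": 0, "rz": 0}, {"x": 0, "y": -0.2, "z": 0, "rx": 0, "ry": 0, "rz": 0}, {"x": 0, "y": -0.2, "z": 0, "rx": 0, "ry": 0, "rz": 0}, {"x": 0, "y": -0.2, "z": 0, "rx": 0, "ry": 0, "rz": 0}, {"x": 0, "y": -0.2, "z": 0, "rx": 0, "ry": 0, "rz": 0}, {"x": 0, "y": -0.2, "z": 0, "rx": 0, "ry": 0, "rz": 0}, {"x": 0, "y": -0.2, "z": 0, "rx": 0, "ry": 0, "rz": 0}]'

```text
t: 12.02
eef_pos: [532.9, 185.1, 124.0]
tcp_rot: [3.141, 0.0, 3.109]
ft_force: [-0.5, 2.1, 1.1]
opening: 0.008
grip_force: 1.3
```

>>> step_arm --plan '[{"x": 0, "y": -0.25, "z": 0, "rx": 0, "ry": 0, "rz": 0}, {"x": 0, "y": -0.25, "z": 0, "rx": 0, "ry": 0, "rz": 0}, {"x": 0, "y": -0.25, "z": 0, "rx": 0, "ry": 0, "rz": 0}, {"x": 0, "y": -0.25, "z": 0, "rx": 0, "ry": 0, "rz": 0}, {"x": 0, "y": -0.25, "z": 0, "rx": 0, "ry": 0, "rz": 0}, {"x": 0, "y": -0.25, "z": 0, "rx": 0, "ry": 0, "rz": 0}, {"x": 0, "y": -0.25, "z": 0, "rx": 0, "ry": 0, "rz": 0}, {"x": 0, "y": -0.25, "z": 0, "rx": 0, "ry": 0, "rz": 0}, {"x": 0, "y": -0.25, "z": 0, "rx": 0, "ry": 0, "rz": 0}, {"x": 0, "y": -0.25, "z": 0, "rx": 0, "ry": 0, "rz": 0}]'

```text
t: 12.85
eef_pos: [530.8, 122.3, 123.9]
tcp_rot: [3.142, 0.0, 3.109]
ft_force: [0.1, 1.8, 1.7]
opening: 0.006
grip_force: 1.4
```

>>> step_arm --plan '[{"x": 0, "y": -0.25, "z": 0, "rx": 0, "ry": 0, "rz": 0}, {"x": 0, "y": -0.25, "z": 0, "rx": 0, "ry": 0, "rz": 0}, {"x": 0, "y": -0.25, "z": 0, "rx": 0, "ry": 0, "rz": 0}, {"x": 0, "y": -0.25, "z": 0, "rx": 0, "ry": 0, "rz": 0}, {"x": 0, "y": -0.25, "z": 0, "rx": 0, "ry": 0, "rz": 0}, {"x": 0, "y": -0.25, "z": 0, "rx": 0, "ry": 0, "rz": 0}, {"x": 0, "y": -0.25, "z": 0, "rx": 0, "ry": 0, "rz": 0}, {"x": 0, "y": -0.25, "z": 0, "rx": 0, "ry": 0, "rz": 0}, {"x": 0, "y": -0.25, "z": 0, "rx": 0, "ry": 0, "rz": 0}, {"x": 0, "y": 0, "z": 0, "rx": 0, "ry": 0, "rz": 0}]'

```text
t: 13.68
eef_pos: [528.7, 65.5, 123.7]
tcp_rot: [-3.141, -0.001, 3.108]
ft_force: [-0.7, 0.1, -0.7]
opening: 0.001
grip_force: 0.0
```

>>> step_arm --plan '[{"x": 0, "y": -0.1, "z": 0, "rx": 0, "ry": 0, "rz": 0}, {"x": 0, "y": -0.1, "z": 0, "rx": 0, "ry": 0, "rz": 0}, {"x": 0, "y": -0.1, "z": 0, "rx": 0, "ry": 0, "rz": 0}, {"x": 0, "y": -0.1, "z": 0, "rx": 0, "ry": 0, "rz": 0}, {"x": 0, "y": -0.1, "z": 0, "rx": 0, "ry": 0, "rz": 0}, {"x": 0, "y": -0.05, "z": 0, "rx": 0, "ry": 0, "rz": 0}, {"x": 0, "y": -0.05, "z": 0, "rx": 0, "ry": 0, "rz": 0}, {"x": 0, "y": 0, "z": 0, "rx": 0, "ry": 0, "rz": 0}, {"x": 0, "y": 0, "z": 0, "rx": 0, "ry": 0, "rz": 0}, {"x": 0, "y": 0, "z": 0, "rx": 0, "ry": 0, "rz": 0}]'

```text
t: 14.52
eef_pos: [528.6, 51.6, 124.0]
tcp_rot: [-3.141, 0.0, 3.109]
ft_force: [-0.3, 0.3, -0.6]
opening: 0.002
grip_force: 0.0
```

>>> step_arm --plan '[{"x": 0, "y": -0.05, "z": 0, "rx": 0, "ry": 0, "rz": 0}, {"x": 0, "y": -0.05, "z": 0, "rx": 0, "ry": 0, "rz": 0}, {"x": 0, "y": -0.05, "z": 0, "rx": 0, "ry": 0, "rz": 0}, {"x": 0, "y": -0.05, "z": 0, "rx": 0, "ry": 0, "rz": 0}, {"x": 0, "y": 0, "z": 0, "rx": 0, "ry": 0, "rz": 0}, {"x": 0, "y": 0, "z": 0, "rx": 0, "ry": 0, "rz": 0}, {"x": 0, "y": 0, "z": 0, "rx": 0, "ry": 0, "rz": 0}, {"x": 0, "y": 0, "z": 0, "rx": 0, "ry": 0, "rz": 0}, {"x": 0, "y": 0, "z": 0, "rx": 0, "ry": 0, "rz": 0}, {"x": 0, "y": 0, "z": 0, "rx": 0, "ry": 0, "rz": 0}]'

```text
t: 15.35
eef_pos: [528.2, 46.7, 123.8]
tcp_rot: [-3.142, -0.0, 3.109]
ft_force: [0.3, -0.0, -0.7]
opening: 0.01
grip_force: 0.0
```

>>> step_arm --plan '[{"x": 0, "y": -0.05, "z": 0, "rx": 0, "ry": 0, "rz": 0}, {"x": 0, "y": -0.05, "z": 0, "rx": 0, "ry": 0, "rz": 0}, {"x": 0, "y": 0, "z": 0, "rx": 0, "ry": 0, "rz": 0}, {"x": 0, "y": 0, "z": 0, "rx": 0, "ry": 0, "rz": 0}, {"x": 0, "y": 0, "z": 0, "rx": 0, "ry": 0, "rz": 0}, {"x": 0, "y": 0, "z": 0, "rx": 0, "ry": 0, "rz": 0}, {"x": 0, "y": 0, "z": 0, "rx": 0, "ry": 0, "rz": 0}, {"x": 0, "y": 0, "z": 0, "rx": 0, "ry": 0, "rz": 0}, {"x": 0, "y": 0, "z": 0, "rx": 0, "ry": 0, "rz": 0}, {"x": 0, "y": 0, "z": 0, "rx": 0, "ry": 0, "rz": 0}]'

```text
t: 16.18
eef_pos: [528.2, 44.2, 123.9]
tcp_rot: [3.142, 0.0, 3.109]
ft_force: [-0.8, 0.0, 0.0]
opening: 0.007
grip_force: 0.1
```

>>> step_arm --plan '[{"x": 0, "y": -0.05, "z": 0, "rx": 0, "ry": 0, "rz": 0}, {"x": 0, "y": -0.05, "z": 0, "rx": 0, "ry": 0, "rz": 0}, {"x": 0, "y": 0, "z": 0, "rx": 0, "ry": 0, "rz": 0}, {"x": 0, "y": 0, "z": 0, "rx": 0, "ry": 0, "rz": 0}, {"x": 0, "y": 0, "z": 0, "rx": 0, "ry": 0, "rz": 0}, {"x": 0, "y": 0, "z": 0, "rx": 0, "ry": 0, "rz": 0}, {"x": 0, "y": 0, "z": 0, "rx": 0, "ry": 0, "rz": 0}, {"x": 0, "y": 0, "z": 0, "rx": 0, "ry": 0, "rz": 0}, {"x": 0, "y": 0, "z": 0, "rx": 0, "ry": 0, "rz": 0}, {"x": 0, "y": 0, "z": 0, "rx": 0, "ry": 0, "rz": 0}]'

```text
t: 17.02
eef_pos: [528.2, 42.3, 123.9]
tcp_rot: [3.141, 0.0, 3.109]
ft_force: [0.0, 6.1, -0.2]
opening: 0.004
grip_force: 3.4
```

Run:
```python
from cell import *
from h import *
s=state();print(s["eef_pos"],s["ft_force"])
c=read_camera("side");P=cloud(c)
g=np.array([525.5,-40.4]);yw=-.0326
R=np.array([[np.cos(yw),-np.sin(yw)],[np.sin(yw),np.cos(yw)]])
G=(P[...,:2]-g)@R
m=(abs(G[...,0])<60)&(P[...,2]>132)&(P[...,2]<144)&(G[...,1]>-150)&(G[...,1]<262)
print(np.percentile(G[m],[1,99],axis=0),np.median(P[m][:,2]))
```

```text
[528.16386483  42.33825162 123.87767487] [ 0.01349184  6.06826403 -0.17195113]
[[-59.03353745 -75.83195194]
 [ 58.78941882  75.04472734]] 138.76210378504095
```

>>> step_arm --plan '[{"x": 0, "y": -0.04, "z": 0, "rx": 0, "ry": 0, "rz": 0}, {"x": 0, "y": -0.03, "z": 0, "rx": 0, "ry": 0, "rz": 0}, {"x": 0, "y": 0, "z": 0, "rx": 0, "ry": 0, "rz": 0}, {"x": 0, "y": 0, "z": 0, "rx": 0, "ry": 0, "rz": 0}, {"x": 0, "y": 0, "z": 0, "rx": 0, "ry": 0, "rz": 0}, {"x": 0, "y": 0, "z": 0, "rx": 0, "ry": 0, "rz": 0}, {"x": 0, "y": 0, "z": 0, "rx": 0, "ry": 0, "rz": 0}, {"x": 0, "y": 0, "z": 0, "rx": 0, "ry": 0, "rz": 0}, {"x": 0, "y": 0, "z": 0, "rx": 0, "ry": 0, "rz": 0}, {"x": 0, "y": 0, "z": 0, "rx": 0, "ry": 0, "rz": 0}]'

```text
t: 17.9
eef_pos: [528.1, 42.1, 123.9]
tcp_rot: [3.138, 0.0, 3.108]
ft_force: [2.1, 19.4, -0.8]
opening: 0.004
grip_force: 9.9
```

At its stop. Back off along +y and rise clear.

>>> step_arm --plan '[{"x": 0, "y": 0.2, "z": 0, "rx": 0, "ry": 0, "rz": 0}, {"x": 0, "y": 0.5, "z": 0, "rx": 0, "ry": 0, "rz": 0}, {"x": 0, "y": 0.6, "z": 0, "rx": 0, "ry": 0, "rz": 0}, {"x": 0, "y": 0.6, "z": -0.5, "rx": 0, "ry": 0, "rz": 0}, {"x": 0, "y": 0.6, "z": -0.8, "rx": 0, "ry": 0, "rz": 0}, {"x": 0, "y": 0.6, "z": -0.8, "rx": 0, "ry": 0, "rz": 0}, {"x": 0, "y": 0.6, "z": -0.8, "rx": 0, "ry": 0, "rz": 0}, {"x": 0, "y": 0.5, "z": -0.6, "rx": 0, "ry": 0, "rz": 0}, {"x": 0, "y": 0.2, "z": -0.3, "rx": 0, "ry": 0, "rz": 0}, {"x": 0, "y": 0, "z": 0, "rx": 0, "ry": 0, "rz": 0}]'

```text
t: 18.73
eef_pos: [532.1, 151.1, 220.2]
tcp_rot: [3.141, 0.003, 3.11]
ft_force: [-0.6, -0.8, -0.0]
opening: 0.006
grip_force: 0.0
```

Run:
```python
from cell import *
from h import *
c=read_camera("side")
cv2.imwrite("pics/f.png",cv2.resize(c["image"][100:330,100:380,::-1],None,fx=2.5,fy=2.5))
s=state();print(s["eef_pos"],s["qvel"].round(3),s["ft_force"])
```

```text
[531.62159371 150.26209301 218.94565038] [-0.02   0.019  0.027 -0.001 -0.011 -0.009] [-0.54693113 -0.78150084  0.06872745]
```

View pics/f.png

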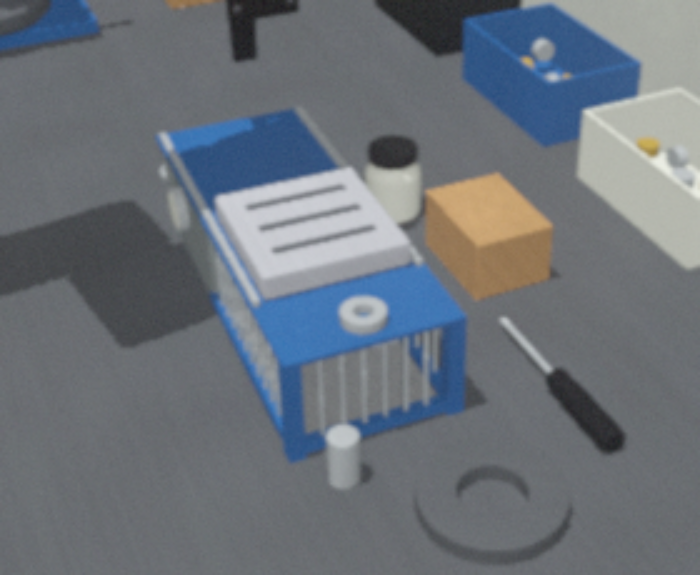

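The hood covers the window, the bystanders in view have not moved, and the gripper is clear.

```bash
python3 -c "
from cell import *
print(job_done())"
```

```text
the job is handed in; nothing more can be done
None
```

The job is handed in: I pressed the paddle lever to its stop, then pushed the hood to its stop over the window; the ball lever was still up after the press, the loose things in the last picture were in place, and the arm finished clear.

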